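# Unlatch the sharpener's speed gate and shift its lever to the last slot

## Robot

A 7-joint arm with a two-finger parallel gripper is mounted at the origin on the work surface. World frame = base frame: x ahead of the robot, y to its left, z up, the work surface at z = 0. Lengths are in m, angles in rad, forces in N, time in s.
With the tool pointing down it reaches from about 0.35 to 0.9 m from the base axis. Payload 19.9 kg.
Tool frame: the origin (TCP) lies between the finger pads; the fingertips stand 19 mm ahead of it and the grasp point (between the pads) is the TCP; z points along the fingers, y is the line along which they close (so a half turn about z gives the same grasp; the last joint's range is limited). The gripper opens to 94 mm and grips with 3 to 60 N. Pads are 16 mm wide; open, the fingers measure 119 mm over their backs; the gripper's body (75 mm by 177 mm) begins 78 mm behind the grasp point.
Start: joints at [1.288, 0.417, -0.01, 1.614, 0.005, 1.111, -0.053], TCP at [0.15, -0.607, 0.191] pointing down, gripper open.
Joint ranges: [-2.81, 2.81], [-0.39, 2.02], [-1.27, 1.25], [0.06, 2.57], [-1.19, 4.33], [0.19, 2], [-2.82, 2.82]. Speed limits (rad/s): [1.89, 1.89, 2.39, 2.39, 3.01, 3.01, 3.01].

## Interface

Orientations are given as a 3x3 rotation matrix whose columns are the frame's x, y, z axes.
In Python, from rig import robot gives the robot as it stands. Calls block until the motion is done:
- robot.move_ptp(position, orientation): joint-space move of the TCP to a pose.
- robot.move_linear(position, velocity=0.15, frame=None, threshold=None): straight line of the TCP; frame=None keeps the orientation; velocity is the mean speed in m/s. With threshold (N) it stops when the force on the tool has changed by that much, and returns True; else False.
- robot.goto_joints(angles): joint-space move.
- robot.gripper_to(opening): finger opening in m; the grip force is fixed at half the most; returns when the fingers have stopped.
- robot.pause(seconds).
- robot.ik(position, orientation): joint angles nearest the present ones, or None.
- robot.get_state(): the state.
- robot.grab_frame(name): name is "side" or "top" or "wrist"; returns the picture (480x640x3 uint8, red, green, blue); there is no depth.
- robot.camera_info(name): a dict with "fx", "fy", "cx", "cy" (pixels), "rvec" (rotation vector, rad) and "tvec" (3), from world to camera coordinates, as OpenCV has them. Camera axes: x right, y down, z forward; pixel columns grow to the right and rows downward; lengths in m; the calibration is good to about 2 mm. A picture is of the moment at which its call begins: read the wrist's pose just before it. camera_info takes no time and is no camera call; for the wrist camera it gives the pose at the moment of the call.
A pose or a line that the arm cannot do raises robot.PlanningError and nothing moves.
- robot.sign_off(): hands the job in; it is judged then, once.
The state is a dict: "time": time; "qpos": joint angles; "joint_vel": joint speeds; "effort": joint torques, N m; "ee_pos": TCP position; "tool_rot": TCP orientation; "force": force on the tool from outside, world axes, zero at the start; "moment": the same for the moment, N m; "opening": finger opening in m; "grasp_force": force on a finger pad.
Only numpy, scipy, OpenCV 4.12 (cv2) and the standard library are available. Lean on these libraries where they do the work, as an engineer would, in place of code of your own. Each camera call takes 0.05 s, during which the arm holds its last target. There are 200 camera calls.

## Task

Set the bench sharpener to its last speed: pull the gate latch's handle up, turn it anticlockwise as far as it goes so that its arm swings clear of the lever, and push it fully back down. Then guide the ball lever through the S-shaped gate, from the first slot (nearest the latch) through the middle slot, to the far end of the third slot, and let go. Leave the loose things around the machine where they are.

Things in the scene. Friction and masses are not known exactly. Their poses are not given: they have to be found in the camera images.
- machine: Bench sharpener, fixed: grey casing 220 (x) x 270 (y) mm, top 108 mm above the bench; grindstone 144 mm across, rising to 152 mm, beyond the -y end. Origin: under the casing's centre at bench height. Frame: z up, turned about z only; +x to the machine's back (away from the robot at yaw 0), +y to the latch end. 'Machine' coordinates below are in this frame, mm.
- gate_centre (a point): middle of the aluminium gate plate's upper face, machine (0, -55, 118). Its S-shaped channel, 18 mm wide, has three parallel slots along machine x: 1 (nearest the latch), 2, 3 (nearest the grindstone). 1 and 2 join only at their far (+x) ends, 2 and 3 only at their near (-x) ends. Channel walls give the ball about 4 mm of play around the slot-end points below.
- slot1_far_end (a point): where the lever ball's centre is at the far end of slot 1: machine (26, -15, 168).
- slot2_far_end (a point): where the ball's centre is at the far end of slot 2: machine (26, -55, 173).
- slot2_near_end (a point): where the ball's centre is at the near end of slot 2: machine (-26, -55, 173).
- slot3_near_end (a point): where the ball's centre is at the near end of slot 3: machine (-26, -95, 168).
- slot3_far_end (a point): where the ball's centre must finally be, far end of slot 3: machine (26, -95, 168).
- lever_ball (a point): centre of the black ball, 36 mm across, on the lever, a 10 mm steel rod standing through the gate. The lever tilts both ways about a pivot at machine (0, -55, 15); the ball's centre stays 160 mm from it, 168 to 175 mm above the bench. It stays where it is left; moving it takes 1 to 3 N. It starts in slot 1, in the near half, where the latch arm blocks it.
- lever_fore (a joint): the lever's tilt along machine x, rad: 0 upright, positive to the far side; the slots' ends are at about -0.16 and +0.16.
- lever_side (a joint): the lever's tilt along machine y, rad: 0 in slot 2, about +0.25 in slot 1 and -0.25 in slot 3.
- latch_grip (a point): middle of the latch's black handle, on its vertical turning axis at machine (4, 90), 157 mm above the bench when pushed in. The handle is an upright bar 60 mm long, 18 mm thick, its top 16 mm above and underside 20 mm below this point, to be gripped from above across its thickness. Its long side lies along machine y when locked and turns with the latch.
- latch_end (a point): a point on the upper face of the latch's steel arm near its free end, 130 mm from the latch's axis. The arm is 134 mm long, 12 mm wide and 10 mm thick, its upper face 131 mm above the bench when pushed in. Locked, it points along machine -y across slot 1 and blocks the lever.
- latch_lift (a joint): how far the latch is pulled up, m: 0 fully in, 0.018 fully out (a stop). It stays where it is left and takes about 4 N to push in and 6 N to pull up. A curved steel stop block beside the arm, 130 mm above the bench, prevents turning unless it is pulled out over 10 mm, and prevents pushing in except at either end of the turn.
- latch_turn (a joint): the latch's angle, rad: 0 locked, growing anticlockwise seen from above to 1.047 (60 degrees, a stop), where the arm points to the machine's back, clear of the lever. Light friction, stays where it is left.
- bowl: small green ceramic bowl, 110 mm across, 45 mm high, beside the machine's left (+y) end; bystander, leave it where it is; origin at its underside's middle.
- socket_wrench: steel socket wrench, about 190 mm long, 46 mm high at the socket, lying in front of the machine; bystander; origin at its underside's middle.
- spirit_level: red plastic spirit level, 200 x 24 x 48 mm, standing on its long edge behind the machine; bystander; origin at its underside's middle.
- clamp: aluminium spring-grip bar clamp, 180 mm long, lying flat beyond the grindstone; bystander; origin at its underside's middle.
- brush: small hand brush, 150 mm long, lying on the front (-x) edge of the machine's top; bystander; origin at its underside's middle.
- oil_jar: amber glass jar with a steel cap, 68 mm across, 85 mm high, to the left; bystander; origin at its underside's middle.
- screwdriver: screwdriver, 200 mm long, to the right; bystander; origin at its underside's middle.

How it is judged:
By the outcome, as a careful person would: the job done as asked, in the order asked, and still so for the second after the job is handed in, with the robot touching nothing.
It also fails if it takes over 56 s, if anything falls off the work surface, if the arm or the gripper's body presses on something with over 40 N, if the wrist force passes 120 N, or if a joint passes its speed limit or range.

## Working session

There is one attempt and no reset: what is moved stays moved. The work goes in short steps, each a Python script; the robot and the scene stay as the last script left them, time stands still between calls to the robot, and variables do not carry over. Pictures are saved under pics/ and viewed, at most 10 in all, crops included, and the job is handed in when it is done.

```bash
ls; mkdir -p pics
python3 - <<'E'
from rig import robot
import cv2
for n in("top","side"):
    cv2.imwrite(f"pics/{n}0.png",robot.grab_frame(n)[:,:,::-1]); print(n,robot.camera_info(n))
s=robot.get_state();print(s['time'],s['ee_pos'],s['tool_rot'],s['force'])
E
```

```text
pics
top {'fx': 609.6703347298179, 'fy': 609.6703347298179, 'cx': 324.1059436644685, 'cy': 239.27865727232836, 'rvec': array([ 2.16102484, -2.19476208,  0.10027175]), 'tvec': array([0.00913045, 0.59424675, 1.61356811])}
side {'fx': 613.8900388036869, 'fy': 613.8900388036869, 'cx': 319.5564696899854, 'cy': 236.76801432654906, 'rvec': array([ 0.64734495, -2.61801926,  1.20584987]), 'tvec': array([0.49326657, 0.27318421, 1.5650509 ])}
0.1 [ 0.14956878 -0.60649078  0.19000091] [[ 9.70906519e-01  2.39458600e-01 -3.30595325e-04]
 [ 2.39458816e-01 -9.70905991e-01  1.01578071e-03]
 [-7.77395552e-05 -1.06539208e-03 -9.99999429e-01]] [ 0.1971142   0.13595798 -0.03634188]
```

View pics/top0.png

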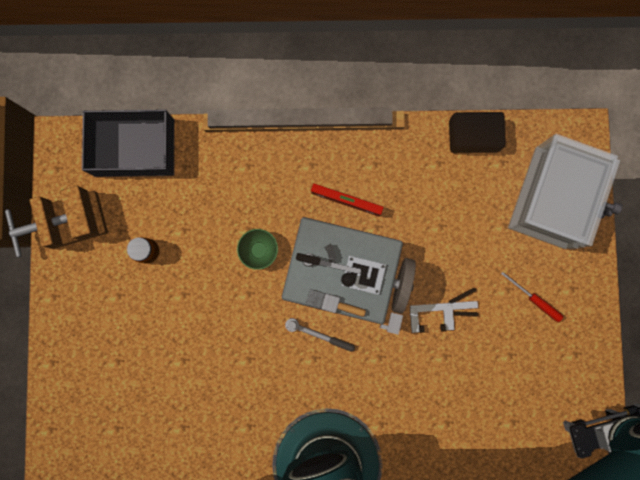

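View pics/side0.png

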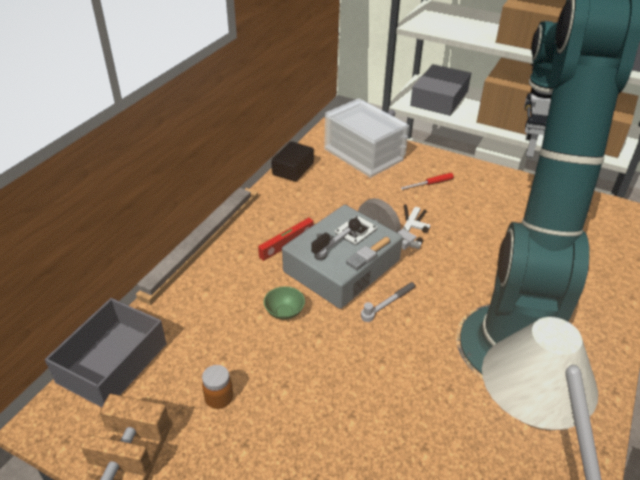

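The top view shows the casing top with corners at about (303,218), (403,240), (385,323) and (283,298). The latch handle is at (308,259), the ball at (349,279) and the gate plate at (366,274). In the side view the handle is at (320,243) and the ball at (356,226). I'll cast these for a first estimate, then look from close by.

```bash
cat > h.py <<'E'
import numpy as np, cv2
from rig import robot
def cast(ci,uv,z):
    R=cv2.Rodrigues(np.array(ci['rvec']))[0]; c=-R.T@ci['tvec']
    d=R.T@np.array([(uv[0]-ci['cx'])/ci['fx'],(uv[1]-ci['cy'])/ci['fy'],1]); return c+d*(z-c[2])/d[2]
def proj(ci,P):
    K=np.array([[ci['fx'],0,ci['cx']],[0,ci['fy'],ci['cy']],[0,0,1]])
    return cv2.projectPoints(np.array(P,float).reshape(-1,3),np.array(ci['rvec']),np.array(ci['tvec']),K,None)[0][:,0]
def down(yaw):  # tool y axis at angle yaw, pointing down
    y=np.array([np.cos(yaw),np.sin(yaw),0]); z=np.array([0,0,-1.]); return np.c_[np.cross(y,z),y,z]
class M:  # machine frame, mm
    def __init__(s,x,y,yaw): s.o=np.array([x,y,0]);s.yaw=yaw;s.R=cv2.Rodrigues(np.array([0,0,yaw]))[0]
    def w(s,p): return s.o+s.R@(np.array(p)/1000)
    def m(s,P): return s.R.T@(np.array(P)-s.o)*1000
E
python3 - <<'E'
from h import *
ci=robot.camera_info("top")
c=[cast(ci,p,.108) for p in [(303,218),(403,240),(385,323),(283,298)]]
print(np.round(c,3)); o=np.mean(c,0)
L=(c[0]+c[3]-c[1]-c[2])/2; W=(c[0]+c[1]-c[2]-c[3])/2
print(o,np.linalg.norm(L),np.linalg.norm(W),np.arctan2(-L[0],L[1]),np.arctan2(W[1],W[0]))
m=M(o[0],o[1],np.arctan2(-L[0],L[1]))
for n,p,z in[("handle",(308,259),.173),("ball",(349,279),.17),("plate",(366,274),.118)]:
    P=cast(ci,p,z);print(n,P,m.m(P))
for yaw in np.arange(-np.pi,np.pi,np.pi/6): 
    q=robot.ik(m.w((0,20,400)),down(yaw)); print(round(yaw,2),None if q is None else np.round(q,2))
E
```

```text
[[ 0.643  0.054  0.108]
 [ 0.582 -0.201  0.108]
 [ 0.373 -0.15   0.108]
 [ 0.439  0.107  0.108]]
[ 0.50916579 -0.04780608  0.108     ] 0.2636533896239335 0.21294245490852962 -0.24398682033690794 -0.24758283013434917
handle [0.53360745 0.04062873 0.173     ] [  2.35427241  91.72005098 173.        ]
ball [ 0.4833999 -0.0586433  0.17     ] [-22.38478762 -16.74060284 170.        ]
plate [ 0.49651524 -0.10412833  0.118     ] [  1.33007229 -57.71016241 118.        ]
-3.14 None
-2.62 [ 0.54  0.12 -0.61  1.55  0.07  1.49 -2.69]
-2.09 [ 0.58  0.13 -0.66  1.55  0.08  1.49 -2.17]
-1.57 [ 0.61  0.13 -0.69  1.55  0.08  1.49 -1.65]
-1.05 [ 0.63  0.13 -0.71  1.55  0.09  1.49 -1.13]
-0.52 [ 0.66  0.14 -0.74  1.55  0.09  1.49 -0.61]
-0.0 [ 0.69  0.14 -0.78  1.54  0.1   1.5  -0.09]
0.52 [ 0.72  0.15 -0.82  1.54  0.11  1.5   0.42]
1.05 [ 0.73  0.15 -0.84  1.54  0.11  1.5   0.94]
1.57 [ 0.79  0.16 -0.91  1.54  0.13  1.5   1.45]
2.09 [ 0.93  0.2  -1.09  1.54  0.18  1.51  1.93]
2.62 [ 0.93  0.2  -1.09  1.54  0.18  1.51  2.45]
```

The cast sizes (264 x 213 mm) and the handle, ball and plate positions agree with the data given. Next I'll go above and look with the wrist camera.

Run:
```python
from h import *
m=M(.509,-.048,-.246)
s=robot.get_state(); p=np.array(s['ee_pos']); p[2]=.4
robot.move_linear(p,velocity=.25)
robot.move_ptp(m.w((0,30,400)),down(m.yaw))
ci=robot.camera_info("wrist");im=robot.grab_frame("wrist"); cv2.imwrite("pics/w1.png",im[:,:,::-1])
np.save("w1.npy",ci,allow_pickle=True)
s=robot.get_state();print(s['time'],s['ee_pos'],s['qpos'])
R=cv2.Rodrigues(ci['rvec'])[0];print(-R.T@ci['tvec'])
for n,q in dict(hand=(4,90,173),ball=(-20,-15,168),p1=(26,-95,118)).items(): print(n,proj(ci,m.w(q)))
```

```text
3.6 [ 0.5163795  -0.01979039  0.39988448] [ 0.68739723  0.15194598 -0.80406466  1.53978001  0.1094139   1.49663852
 -0.36662348]
[0.53632314 0.05782567 0.5939597 ]
hand [[321.08077865 157.93047045]]
ball [[303.1322924  238.16887749]]
p1 [[334.96136614 278.57449879]]
```

View pics/w1.png

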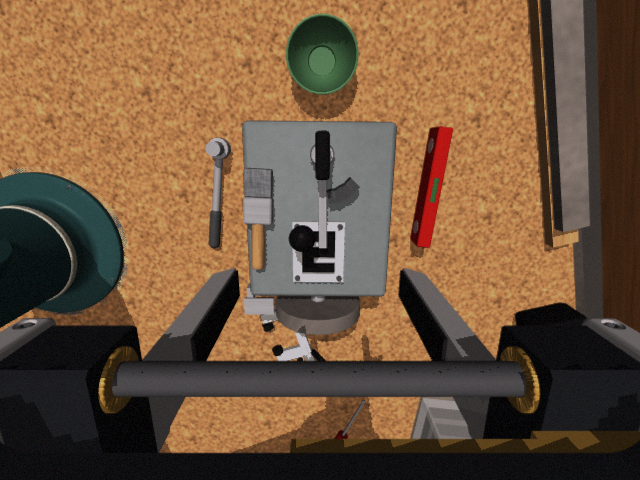

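The wrist view shows the handle top at about (322,155), the arm running down to the gate, the ball at (301,238) and the white gate plate over x 292–344, y 222–283. I'll measure them with masks and fit the machine pose.

```bash
python3 - <<'E'
from h import *
ci=np.load("w1.npy",allow_pickle=True).item(); im=cv2.imread("pics/w1.png"); m=M(.509,-.048,-.246)
g=im.max(2)
def blob(mask,x0,y0,x1,y1):
    k=np.zeros_like(mask);k[y0:y1,x0:x1]=mask[y0:y1,x0:x1]
    return max(cv2.findContours(k,cv2.RETR_EXTERNAL,cv2.CHAIN_APPROX_NONE)[0],key=cv2.contourArea)
dark=(g<50).astype(np.uint8); white=(im.min(2)>170).astype(np.uint8)
h=blob(dark,305,120,340,190); r=cv2.minAreaRect(h); print("handle",r,cv2.boundingRect(h)); H=cast(ci,r[0],.170);print(H,m.m(H))
c=np.zeros_like(dark);c[215:290,285:350]=white[215:290,285:350]
pts=cv2.findNonZero(c); r=cv2.minAreaRect(pts); print("plate",r)
B=[cast(ci,p,.118) for p in cv2.boxPoints(r)]; print(np.round([m.m(b) for b in B],1)); P=np.mean(B,0);print(P,m.m(P))
cs=[cast(ci,p,.108) for p in[(245,122),(395,124),(385,296),(250,295)]];print(np.round([m.m(b) for b in cs],1))
E
python3 - <<'E'
import cv2
im=cv2.imread("pics/w1.png")[115:300,235:405];cv2.imwrite("pics/w1c.png",cv2.resize(im,None,fx=3.2,fy=3.2,interpolation=cv2.INTER_CUBIC))
E
```

```text
handle ((322.0, 155.0), (48.0, 14.0), 90.0) (315, 131, 15, 49)
[0.53676115 0.04134591 0.17      ] [  5.16729843  93.41665899 170.        ]
plate ((318.0, 251.5), (59.0, 52.0), 90.0)
[[-38.5  -4.7 118. ]
 [ 38.3  -4.8 118. ]
 [ 40.1 -99.1 118. ]
 [-40.8 -98.9 118. ]]
[ 0.49615635 -0.0982691   0.118     ] [ -0.21513331 -51.88348155 118.        ]
[[-101.3  135.9  108. ]
 [ 107.5  132.9  108. ]
 [ 107.4 -129.7  108. ]
 [-109.7 -127.5  108. ]]
```

View pics/w1c.png

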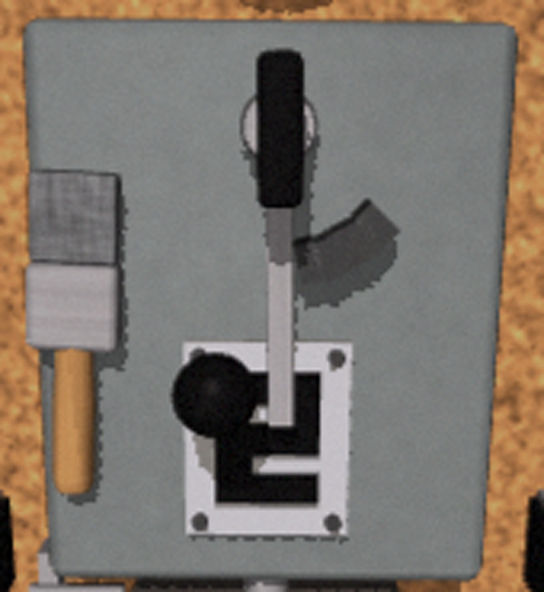

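The crop confirms the layout: the handle is along machine y, the arm crosses slot 1, and the ball is at the near end of slot 1. The fit puts the origin about 3 mm further along +y, with yaw about -0.252. Next I'll grip the handle and lift.

```bash
cat >> h.py <<'E'
def fit():  # least-squares 2D pose correction from two measured points
    a=np.array([.53676,.04135]); b=np.array([.49616,-.09827]); d=a-b
    yaw=np.arctan2(d[1],d[0])-np.arctan2(145,4)
    m=M(0,0,yaw); o=(a+b)/2-m.w((2,17.5,0))[:2]; return M(o[0],o[1],yaw)
m=fit()
def st():
    s=robot.get_state(); print('t',round(s['time'],2),'p',np.round(s['ee_pos'],4),'m',np.round(m.m(s['ee_pos']),1),'F',np.round(s['force'],1),'Mz',np.round(s['moment'],2),'op',round(s['opening'],4),'g',np.round(s['grasp_force'],1)); return s
E
python3 - <<'E'
from h import *
print(m.o,m.yaw)
robot.gripper_to(.06)
robot.move_ptp(m.w((4,90,250)),down(m.yaw))
st()
print(robot.move_linear(m.w((4,90,160)),velocity=.1,threshold=12)); st()
robot.gripper_to(.0); st()
E
```

```text
[ 0.51010371 -0.04488704  0.        ] -0.25540611148365655
t 4.99 p [0.5374 0.0408 0.2512] m [  4.7  89.8 251.2] F [-0.  -0.5  0.2] Mz [-0.07 -0.05 -0.02] op 0.06 g 0.0
False
t 6.04 p [0.5371 0.0413 0.1606] m [  4.3  90.2 160.6] F [ 0.6 -0.   1.2] Mz [-0.03 -0.05 -0.01] op 0.0604 g 0.0
t 7.03 p [0.5367 0.0412 0.16  ] m [  4.  90. 160.] F [ 0.3 -0.1  0.2] Mz [-0.04 -0.03 -0.02] op 0.0007 g 0.0
```

The fingers closed to 0.7 mm with no force, so nothing is between them. I'll take a look.

Run:
```python
from h import *
cv2.imwrite("pics/w2.png",robot.grab_frame("wrist")[:,:,::-1])
ci=robot.camera_info("wrist"); s=st(); print(np.round(s['tool_rot'],3), proj(ci,s['ee_pos']),proj(ci,m.w((4,90,173))))
cv2.imwrite("pics/t2.png",cv2.resize(robot.grab_frame("top")[200:350,240:440,::-1],None,fx=3,fy=3))
```

```text
t 7.08 p [0.5367 0.0412 0.16  ] m [  4.  90. 160.] F [ 0.1 -0.2  0.5] Mz [-0.03 -0.07 -0.04] op 0.0005 g 0.0
[[ 0.253  0.968 -0.   ]
 [ 0.968 -0.253  0.   ]
 [ 0.    -0.    -1.   ]] [[318.04470407 274.11676321]] [[318.01397058 282.53771471]]
```

View pics/w2.png

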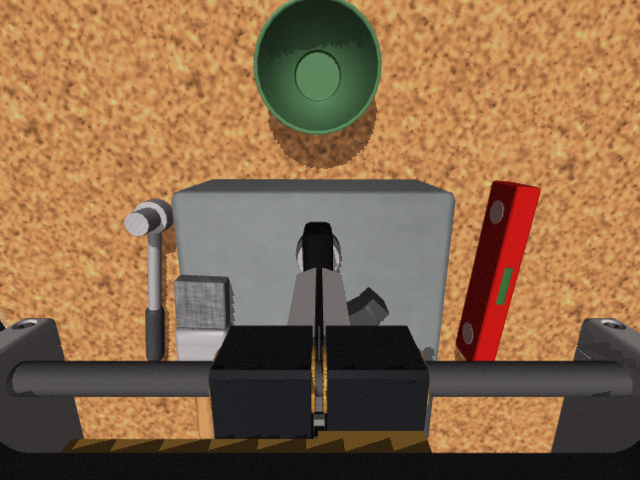

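The fingers are closed at (318,270). The handle shows ahead of them at rows 222–270, with its collar at about (319,250). I need to check whether the projection agrees with that.

Run:
```python
from h import *
ci=robot.camera_info("wrist"); print(ci)
for q in [(4,120,173),(4,60,173),(4,120,137),(4,90,120),(-110,135,108),(110,135,108),(4,82,141),(4,98,141),(4,90,238)]: print(q,np.round(proj(ci,m.w(q))))
R=cv2.Rodrigues(ci['rvec'])[0];print(-R.T@ci['tvec'],R.T[:,2])
w=np.load("w1.npy",allow_pickle=True).item()
for q in [(4,120,173),(4,60,173),(4,90,120),(-110,135,108),(110,135,108)]: print(q,np.round(proj(w,m.w(q))))
```

```text
{'fx': 331.0232853355273, 'fy': 331.0232853355273, 'cx': 318.67120170195017, 'cy': 235.65061413950122, 'rvec': array([-2.8435292 ,  0.36537944,  0.04939265]), 'tvec': array([-0.50944834,  0.14950654,  0.40993908])}
(4, 120, 173) [[318. 234.]]
(4, 60, 173) [[318. 327.]]
(4, 120, 137) [[318. 219.]]
(4, 90, 120) [[318. 253.]]
(-110, 135, 108) [[165. 191.]]
(110, 135, 108) [[460. 191.]]
(4, 82, 141) [[318. 274.]]
(4, 98, 141) [[318. 252.]]
(4, 90, 238) [[318. 348.]]
[0.55719081 0.11876287 0.3540814 ] [-0.06803943 -0.26427754 -0.96204367]
(4, 120, 173) [[322. 130.]]
(4, 60, 173) [[322. 180.]]
(4, 90, 120) [[322. 154.]]
(-110, 135, 108) [[240. 119.]]
(110, 135, 108) [[398. 121.]]
```

View pics/t2.png

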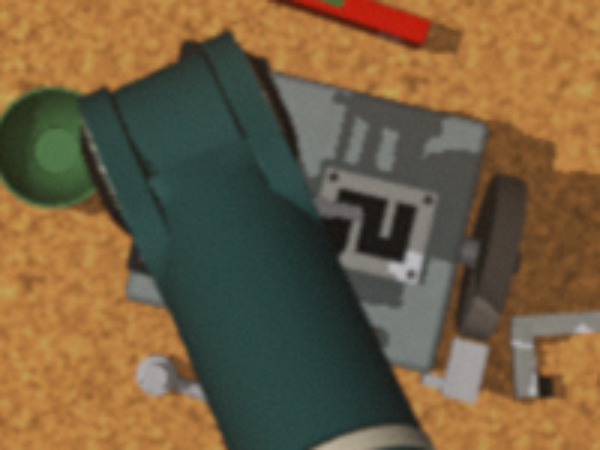

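The projection says the handle should be between the pads. Instead, the fingers appear closed on top of it, so the tips seem shorter than stated. A gentle closed-finger touch will settle it.

Run:
```python
from h import *
print(robot.move_linear(m.w((4,90,150)),velocity=.03,threshold=5)); st()
```

```text
True
t 7.36 p [0.5374 0.0414 0.1582] m [  4.6  90.4 158.2] F [-3.7 -1.1 11.3] Mz [-0.37  0.7   0.01] op 0.0003 g 5.6
```

Contact came at TCP 158 mm on the handle top, which is at 173 mm. So the real tips are about 15 mm behind the reported TCP, and the reported TCP is about 34 mm too deep along the tool. I'll apply that offset and grip again.

```bash
cat >> h.py <<'E'
D=34  # mm: real grasp point lies this much behind the reported TCP
def g(x,y,z): return m.w((x,y,z-D))
E
python3 - <<'E'
from h import *
robot.move_linear(g(4,90,225),velocity=.15)
robot.gripper_to(.05)
print(robot.move_linear(g(4,90,161),velocity=.1,threshold=10)); st()
robot.gripper_to(.0); st()
E
```

```text
False
t 9.43 p [0.537  0.0413 0.1274] m [  4.2  90.2 127.4] F [ 0.3 -0.2 -0.1] Mz [-0.05 -0.09  0.01] op 0.0499 g 0.0
t 10.03 p [0.5365 0.0412 0.1271] m [  3.7  90.  127.1] F [-4.2 -0.6  6. ] Mz [0.02 0.98 0.06] op 0.0176 g 29.9
```

Gripped, with an opening of 17.6 mm and 30 N. Now I'll pull up and make a small test turn.

Run:
```python
from h import *
print(robot.move_linear(g(4,90,180),velocity=.04,threshold=30)); s=st()
z=s['ee_pos'][2]
t=np.radians(6)
robot.move_linear(np.r_[m.w((4,90,0))[:2],z-.001],velocity=.05,frame=down(m.yaw+t)); st()
```

```text
True
t 10.53 p [0.5362 0.0411 0.1455] m [  3.5  89.8 145.5] F [ 3.3  0.7 -3.2] Mz [ 0.09 -0.89  0.11] op 0.0178 g 30.0
t 10.78 p [0.5362 0.0412 0.1448] m [  3.5  89.9 144.8] F [-4.3  1.4 -1. ] Mz [0.17 1.22 0.05] op 0.0181 g 30.0
```

Run:
```python
from h import *
z=robot.get_state()['ee_pos'][2]
for a in [14,22,30,38,46,54,60,62.5]:
    robot.move_linear(np.r_[m.w((3.8,90,0))[:2],z],velocity=.05,frame=down(m.yaw+np.radians(a)))
    s=st(); y=s['tool_rot']; print(a,np.degrees(np.arctan2(y[1][1],y[0][1])-m.yaw))
```

```text
t 11.07 p [0.5361 0.0412 0.145 ] m [  3.4  89.9 145. ] F [-5.9  0.1  1.2] Mz [0.13 1.47 0.06] op 0.0175 g 30.0
14 13.812756733607019
t 11.37 p [0.536  0.0412 0.1449] m [  3.3  89.8 144.9] F [-6.9  0.5  1. ] Mz [0.05 1.62 0.11] op 0.0175 g 30.0
22 21.792632314211833
t 11.66 p [0.5359 0.0411 0.1449] m [  3.2  89.8 144.9] F [-7.2 -0.1 -0. ] Mz [0.07 1.77 0.02] op 0.0179 g 30.0
30 29.7923799389405
t 11.95 p [0.5358 0.0411 0.1448] m [  3.1  89.7 144.8] F [-7.7 -0.2  1.3] Mz [-0.02  1.82  0.03] op 0.0177 g 30.0
38 37.798308805539584
t 12.24 p [0.5357 0.041  0.1447] m [  3.   89.6 144.7] F [-8.3  0.4 -0.6] Mz [-0.09  2.    0.05] op 0.0179 g 30.0
46 45.78750416112607
t 12.53 p [0.5356 0.0409 0.1447] m [  3.   89.5 144.7] F [-9.2 -0.   0.9] Mz [-0.12  2.08  0.04] op 0.0178 g 30.0
54 53.78650334751343
t 12.79 p [0.5355 0.0409 0.1446] m [  2.9  89.4 144.6] F [-8.2 -0.2  0.9] Mz [-0.23  2.17 -0.01] op 0.0182 g 30.0
60 59.78221497622588
t 13.04 p [0.5356 0.0409 0.1447] m [  3.   89.4 144.7] F [-8.4 -0.3  0.7] Mz [-0.14  2.11 -0.62] op 0.018 g 30.3
62.5 62.22494519894564
```

The moment jump at 62° shows the turn has reached its stop. Now I'll push down until it bottoms.

Run:
```python
from h import *
s=robot.get_state(); p=np.array(s['ee_pos']); p[2]=.123
print(robot.move_linear(p,velocity=.04,threshold=22)); st()
robot.pause(.3);st()
robot.gripper_to(.05); st()
p[2]=.215; robot.move_linear(p,velocity=.2); st()
robot.move_ptp(g(0,30,434),down(m.yaw))
ci=robot.camera_info("wrist");im=robot.grab_frame("wrist"); np.save("w3.npy",ci,allow_pickle=True)
cv2.imwrite("pics/w3.png",im[:,:,::-1])
cv2.imwrite("pics/w3c.png",cv2.resize(im[115:300,235:405,::-1],None,fx=3.2,fy=3.2,interpolation=cv2.INTER_CUBIC))
for z in(131,149):print(proj(ci,[m.w((4+130*np.sin(np.radians(60)),90-130*np.cos(np.radians(60)),z)),m.w((4,90,z))]))
st()
```

```text
True
t 13.53 p [0.5356 0.0408 0.1265] m [  3.   89.3 126.5] F [-1.5 -1.1  8.6] Mz [-0.42  0.2  -0.33] op 0.018 g 30.0
t 13.82 p [0.5356 0.0407 0.1265] m [  3.1  89.3 126.5] F [-1.8 -1.3  7.9] Mz [-0.27  0.4  -0.32] op 0.0179 g 30.0
t 14.5 p [0.5347 0.0409 0.1255] m [  2.1  89.2 125.5] F [-0.5  0.4 -0.1] Mz [ 0.02 -0.18  0.05] op 0.0503 g 0.0
t 15.1 p [0.5354 0.0406 0.2147] m [  2.9  89.1 214.7] F [-0.8 -1.  -0.3] Mz [-0.01 -0.13 -0.01] op 0.05 g 0.0
[[401.28636347 204.50804173]
 [321.75845704 157.02051938]]
[[404.45546635 206.92872944]
 [321.87163576 157.63816888]]
t 15.95 p [ 0.5173 -0.0159  0.3982] m [-3.000e-01  2.990e+01  3.982e+02] F [ 0.6  0.1 -0.2] Mz [-0.05 -0.08 -0.02] op 0.05 g 0.0
```

View pics/w3c.png

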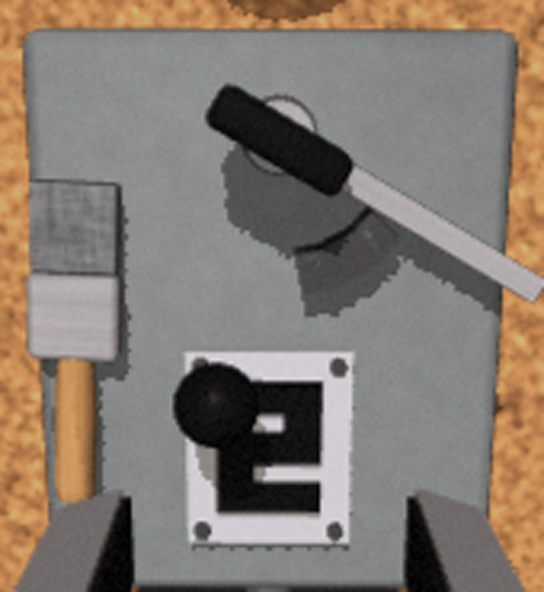

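The arm now points to the back, clear of the lever, with its end at about (404,206), matching the projection for pushed-in. The handle bottomed at its original height. The ball is at about (302,242). Next I'll measure it and grip it.

```bash
cat >> h.py <<'E'
def ballz(x,y): return 15+np.sqrt(160**2-x*x-(y+55)**2)
E
python3 - <<'E'
from h import *
ci=np.load("w3.npy",allow_pickle=True).item(); im=cv2.imread("pics/w3.png")
c=cv2.HoughCircles(cv2.medianBlur(im[215:275,275:335].max(2),3),cv2.HOUGH_GRADIENT,1,60,param1=80,param2=8,minRadius=10,maxRadius=17)[0][0]
b=m.m(cast(ci,(c[0]+275,c[1]+215),.168)); print(c,b)
x,y=b[0],-15+np.clip(b[1]+15,-4,4); x=max(x,-28); z=ballz(x,y)
robot.move_ptp(g(x,y,z+70),down(m.yaw)); 
print(robot.move_linear(g(x,y,z),velocity=.1,threshold=10)); st()
robot.gripper_to(0.); s=st(); print(m.m(s['ee_pos'])+[0,0,D])
E
```

```text
[29.5 25.5 15.2] [-18.87679375 -17.29826009 168.        ]
False
t 17.62 p [ 0.4879 -0.0568  0.1359] m [-18.5 -17.1 135.9] F [-0.1  0.4 -0.4] Mz [-0.07 -0.07  0.03] op 0.05 g 0.0
t 18.02 p [ 0.4876 -0.0568  0.1357] m [-18.7 -17.2 135.7] F [-1.3  1.9  5.3] Mz [ 0.27  0.28 -0.02] op 0.0347 g 30.0
[-18.72672112 -17.20537945 169.66623678]
```

Gripped, with an opening of 34.7 mm. Now I'll guide it along slot 1 in steps, watching the forces.

```bash
cat >> h.py <<'E'
def go(x,y,off=-1,n=4,lim=30,v=.06):
    s=robot.get_state(); p=m.m(s['ee_pos']); p0=p[:2]-[0,off]
    for k in range(1,n+1):
        q=p0+(np.array([x,y])-p0)*k/n
        hit=robot.move_linear(g(q[0],q[1]+off,ballz(*q)+dz),velocity=v,threshold=lim)
        s=robot.get_state(); f=m.R.T@s['force']; print(np.round(q,1),'got',np.round(m.m(s['ee_pos'])+[0,-off,D],1),'Fm',np.round(f,1),'op',round(s['opening'],4),'t',round(s['time'],2),'HIT' if hit else '')
        if hit: return False
    return True
dz=0
E
python3 - <<'E'
from h import *
go(26,-15)
E
```

```text
[ -7.5 -15.9] got [ -7.4 -15.7 170.1] Fm [-0.7  0.3  5.5] op 0.0346 t 18.36 
[  3.6 -15.6] got [  3.4 -15.5 169.9] Fm [-1.8  0.3  3. ] op 0.0346 t 18.69 
[ 14.8 -15.3] got [ 14.8 -15.3 169.2] Fm [-0.1 -1.3  0.4] op 0.0349 t 19.02 
[ 26. -15.] got [ 25.7 -15.  167.5] Fm [-3.1 -0.7 -1.9] op 0.0349 t 19.37
```

Smooth, with low forces. I'll continue through the S.

Run:
```python
from h import *
ok=go(26,-55) and go(-26,-55) and go(-26,-95) and go(26,-95)
print(ok)
```

```text
[ 25.8 -25. ] got [ 25.7 -25.7 170. ] Fm [-2.2 -0.3 -4.4] op 0.0347 t 19.69 
[ 25.9 -35. ] got [ 26.  -35.5 171.7] Fm [-1.5 -1.5 -3.9] op 0.0347 t 20.01 
[ 25.9 -45. ] got [ 26.2 -45.4 172.8] Fm [-0.6  0.2 -1.7] op 0.0346 t 20.32 
[ 26. -55.] got [ 26.3 -55.5 173.1] Fm [-0.2 -0.6  0.9] op 0.0344 t 20.64 
[ 13.2 -55.4] got [ 13.8 -55.4 175. ] Fm [ 2.6 -0.4  5.4] op 0.0344 t 21.01 
[  0.1 -55.2] got [  0.2 -55.3 175.1] Fm [0.3 0.2 7.2] op 0.0347 t 21.38 
[-12.9 -55.1] got [-12.5 -55.2 174.7] Fm [ 2.1 -0.1  6.4] op 0.0345 t 21.74 
[-26. -55.] got [-26.  -55.1 172.9] Fm [0.6 0.1 5.2] op 0.0347 t 22.11 
[-26. -65.] got [-26.2 -65.7 172.4] Fm [-1.8 -0.6  6.7] op 0.0348 t 22.43 
[-26. -75.] got [-26.3 -75.5 171.3] Fm [ 0.3 -0.6  2.2] op 0.0344 t 22.74 
[-26. -85.] got [-26.2 -85.5 169.8] Fm [ 0.6 -0.4 -0.5] op 0.0349 t 23.06 
[-26. -95.] got [-26.1 -95.5 167.5] Fm [-0.6  0.5 -1. ] op 0.035 t 23.38 
[-13.1 -95.3] got [-13.2 -95.2 169.2] Fm [-1.1 -0.6  0.6] op 0.0347 t 23.74 
[ -0.1 -95.2] got [  0.2 -95.2 170. ] Fm [-0.7 -1.1  2. ] op 0.0349 t 24.11 
[ 13.  -95.1] got [ 13.1 -95.  169.5] Fm [-2.  -1.7  3.7] op 0.0349 t 24.48 
[ 26. -95.] got [ 26.2 -94.8 167.7] Fm [ 0.9 -1.1 -1.2] op 0.0348 t 24.84 
True
```

Run:
```python
from h import *
go(28.5,-95,n=1,lim=8,v=.03)
robot.gripper_to(.06); robot.pause(.2); st()
s=robot.get_state();p=np.array(s['ee_pos']);p[2]+=.1;robot.move_linear(p,velocity=.2)
robot.move_ptp(g(0,30,434),down(m.yaw))
robot.gripper_to(.09)
ci=robot.camera_info("wrist");im=robot.grab_frame("wrist")
cv2.imwrite("pics/w4.png",im[:,:,::-1]); st()
sub=im[215:310,275:365]
c=cv2.HoughCircles(cv2.medianBlur(sub.max(2),3),cv2.HOUGH_GRADIENT,1,60,param1=80,param2=8,minRadius=10,maxRadius=17)[0][0]
print(c,m.m(cast(ci,(c[0]+275,c[1]+215),.168)),proj(ci,m.w((26,-95,168))))
```

```text
[ 28.5 -95. ] got [ 28.2 -95.  167.2] Fm [-4.5 -1.2  2.2] op 0.0348 t 25.09 
t 25.88 p [ 0.5134 -0.1449  0.1333] m [ 28.5 -96.  133.3] F [-0.4 -0.1  0.4] Mz [-0.02 -0.05 -0.  ] op 0.0598 g 0.0
t 28.08 p [ 0.5177 -0.0159  0.4   ] m [ -0.  30. 400.] F [ 0.7  0.4 -0.1] Mz [-0.07 -0.09 -0.01] op 0.0903 g 0.0
[63.5 77.5 13. ] [ 28.53197109 -93.77163852 168.        ] [[336.68705988 293.29953945]]
```

View pics/w4.png

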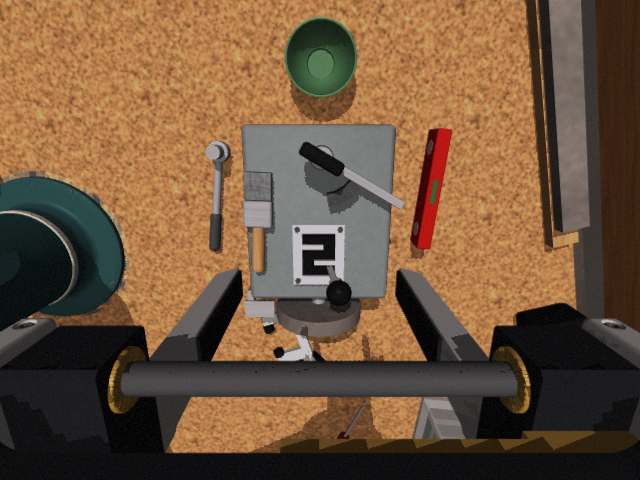

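The ball rests at (338,292), the far end of slot 3, measured at machine (28, -94) and within the channel's play. The latch arm is swung back with its end at (403,206), the bystanders in view are where they were, and the gripper is clear. I'll hand it in.

```bash
python3 -c "
from rig import robot
print(robot.sign_off())"
```

```text
the job is handed in; nothing more can be done
None
```

The latch is unlocked, turned to its stop and pushed back in; the lever is at the far end of slot 3 and released, and the job is handed in at about 28 s of the 56 s allowed.

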